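# Hang a second parts bin on the louvre beside the first

### The job

Take the small parts bin standing on the bench and hang it by its hooked lip on the rack's top louvre, where another bin already hangs: fully home, and right beside that bin, with no gap to speak of between them. The panel is never quite where it is measured, so feel the lip down its face into the louvre, pressing gently, never more than about 2.5 kg; do not shove the hanging bin along or unhook it, and leave everything else alone.

Things in the scene. Friction and masses are not known exactly. Their poses are not given: they have to be found in the camera images.
- stand: Fixed two-upright metal stand of the bin rack, on feet; origin on the bench below the panel's front face, front to own -x, y along the louvres. It carries a grey louvre panel 360 wide, 250 high. The panel is bolted in slots, set by eye: its face lies up to 10 mm nearer or farther than stand x=0, its heights up to 4 mm above or below the nominal ones. No reading tells that: feel for it.
- louvre (a point): Nominal middle of the top edge of the top louvre (stand x=-6.5, y=0, z=215 mm; true one as the panel is set). A louvre is a straight steel strip, 3 mm thick, 340 long, standing 5 mm clear of the panel's face, open at the top, 24 deep; the face goes on 35 mm above its edge. Next louvres 50, 100, 150 mm lower. Two wide bins hang low down, rims 97 mm below the top edge, reaching 120 mm out.
- hung_centre (a point): Centre, half-way up, of the bin already hanging on the top louvre: 110 deep (x), 62 wide (y), 66 high, about 0.25 kg, front to own -x, drooping 3 degrees. An older pattern: where its lip sits is not given. It hangs loose and slides along at a push of a few newtons. On its roomier side at least 135 mm of louvre is free.
- bin_centre (a point): Centre, half-way up, of the small bin standing on the bench, with nuts in it: 100 deep (x), 62 wide (y), 60 high, 0.16 to 0.30 kg, stiff plastic. Side walls full height from 22 mm ahead of the centre to the back (own +x), then sloping down to a 36 mm high front. Let go, it droops about 3 degrees in the louvre.
- bin_throat (a point): Throat of that bin's lip, 53 mm behind its centre (own x), 27 mm above it: middle of the 6 mm gap between back wall and lip, under the web. The 3 mm web runs back from the rim; from its end the lip, 58 wide, 3.4 thick, goes 12 mm down from the web's underside; lip's back face 59.4 mm behind the centre. Home: lip between strip and face (1.6 mm play), web lying on the strip's edge.
- big_bin: Large bin on the bench, 150 x 110 x 80 mm, origin at underside centre. Bystander.
- can: Spray can, 58 mm across, 150 mm high, origin at underside. Bystander.
- carton: Cardboard box 90 x 90 x 75 mm, origin at underside. Bystander.
- bearing: Steel bearing ring, 72 mm across, 18 mm high, origin at underside. Bystander.
- pulley: Dark steel pulley, 60 mm across, 26 mm high, origin at underside. Bystander.
- spanner: Steel spanner, 190 mm long, lying flat. Bystander.
Things that resemble listed ones, but are neither listed nor needed, are in the scene too. What is shaped like the part that bears bin_centre but orange is not meant.

How it is judged:
At the end, for the whole second after the job is handed in: the bin hangs home on the top louvre (throat within 6.5 mm in height and 14 mm in depth of the nominal edge, which allows for the panel's setting), square and upright within 8 degrees, at most 3.5 mm from the hanging bin, which still hangs within 6 mm of its place; both at rest (z of bin_throat in the frame of louvre between -0.0065 and 0.0065 m and x of bin_throat in the frame of louvre between -0.014 and 0.0125 m and (y of bin_centre in the frame of hung_centre between 0.06 and 0.0655 m or y of bin_centre in the frame of hung_centre between -0.0655 and -0.06 m) and angle between each of bin_centre, hung_centre's own z axis and vertical below 0.14 rad and angle between the y axis of bin_centre and the y axis of louvre, either way round below 0.08 rad and distance of hung_centre from where it was at the start of the episode below 0.006 m and linear speed of each of bin_bin, hung_bin below 0.01 m/s); the robot touches nothing.
It fails at once if the bin is forced against the rack's panel with more than 25 N (contact force between bin_bin and panel above 25 N).
It fails at once if the hanging bin is shoved more than 6 mm from where it hung (distance of hung_centre from where it was at the start of the episode above 0.006 m).
It fails at once if a bystander is moved more than 20 mm (distance of any of big_bin, can, carton, bearing, pulley, spanner from where it was at the start of the episode above 0.02 m).
It also fails if it takes over 72 s, if anything falls off the work surface, if the arm or the gripper's body presses on something with over 40 N, if the wrist force passes 120 N, or if a joint passes its speed limit or range.

### The arm

A 6-joint arm with a two-finger parallel gripper is mounted at the origin on the work surface. World frame = base frame: x ahead of the robot, y to its left, z up, the work surface at z = 0. Lengths are in m, angles in rad, forces in N, time in s.
With the tool pointing down it reaches from about 0.3 to 0.75 m from the base axis. Payload 8.5 kg.
Tool frame: the origin (TCP) lies at the very end of the fingers, on their centre line; the grasp point (between the pads) lies 19 mm behind it; x points along the fingers, z is the direction in which the jaws open and shut, and the axes are right-handed (so a half turn about x gives the same grasp; the last joint's range is limited). The gripper opens to 88 mm and grips with 3 to 60 N. Pads are 18 mm wide; open, the fingers measure 123 mm over their backs; the gripper's body (75 mm by 187 mm) begins 45 mm behind the grasp point.
Start: joints at [-1.477, 0.381, 1.297, -0, 1.464, -0.215], TCP at [0.167, -0.524, 0.239] pointing down, gripper open.
Joint ranges: [-3.11, 3.11], [-0.89, 2.33], [0.22, 2.48], [-1.42, 4.56], [0.17, 2.85], [-2.88, 2.88]. Speed limits (rad/s): [2.39, 2.39, 3.14, 3.14, 3.14, 3.14].

### API

Orientations are given as [roll, pitch, yaw] about the fixed x, y, z axes, in that order (R = Rz(yaw) Ry(pitch) Rx(roll)).
In Python, from plant import sense, get_image, camera_params, sign_off, find_in, pinpoint gives the robot as it stands. The module is installed in compiled form; this text tells all that it offers.
- The arm moves only by the tool drive_tool, never from a script. Its argument "deltas" is a list of rows, each a list of 3 entries, a list of its own where there are three numbers: the shift along the tool's x, y, z in units of 30 mm (1.0 is 30 mm), then the turn about the tool's x in units of 6 degrees (1.0 is 6 degrees), then the closure in counts, from 0 (fully open) to 255 (shut). A call has exactly 5 rows; each row shifts and turns the commanded pose from where the row before left it, along the tool's axes as they then stand; what a row does not reach is not made up. A row lasts 1/12 s, in which the tool goes at most 41.7 mm and 7.16 degrees, less where a joint would pass 70% of its speed; a pose out of reach is approached as far as the arm can. A call is refused whole if a number of a shift passes 1 or a number of a turn 1, either way. A call with a gripper value outside its range is refused whole. The fingers move at their own pace and stop on an object; "force" is the grip in N (left out, the last holds). Time passes only in rows, so rows that do not move let the fingers close, or fill a call up. It gives the time, the measured TCP pose, the force and the opening at its end, in the units of the state.
- sense(): the state, without advancing time (a new reading comes with each control period).
- get_image(name): name is "side" or "top" or "wrist"; returns (picture, depth): 480x640x3 uint8, red, green, blue; 480x640 float32, m along the optical axis (not along the pixel's ray), 0 where there is no reading.
- camera_params(name): a dict with "camera_matrix" (3x3 intrinsics, pixels), "R" (3x3) and "t" (3): a world point X has camera coordinates R X + t; the wrist camera has in their place "tool_from_camera" (4x4, takes a point from camera to tool coordinates, whose origin is the TCP and whose axes are the tool frame's). Camera axes: x right, y down, z forward; pixel columns grow to the right and rows downward; lengths in m; the calibration is good to about 2 mm. The wrist camera is an equidistant fisheye: a pixel r from the principal point sees the ray r / f radians off the axis. A picture is of the moment at which its call begins: read the wrist's pose just before it. camera_params takes no time and is no camera call.
- sign_off(): hands the job in, once; it reports no verdict.
Trained networks look in the newest picture that a camera, given by its name, has taken for a name from the list of things; names that differ only in an ending like _2 or _b are one class to them, and where a whole thing is asked for, a point or a joint stands for the part that bears it (a point fixed in the world has none). Each returns a list of dicts, best first, with "score" (0 to 1); they miss things now and then, are a little off and sometimes report something else, mostly with a low value. They report only what shows in the picture. A call takes as long as a camera call. They do not tell look-alikes from the thing itself.
- find_in(camera, target): "location" ([x, y, z] in m, in world coordinates, good to about 4 mm: the middle of the surface that is visible of it).
- pinpoint(camera, target): "location" ([x, y, z] in m, in world coordinates, good to about 4 mm: a listed point, or the origin of a listed thing).
The state is a dict: "time": time; "q": joint angles; "joint_velocities": joint speeds; "joint_torque": joint torques, N m; "tcp_pos": TCP position; "orientation": TCP orientation; "ft_force": force on the tool from outside, world axes, zero at the start; "ft_torque": the same for the moment, N m; "grip_width": finger opening in m.
Only numpy, scipy, OpenCV 4.12 (cv2) and the standard library are available. Lean on these libraries where they do the work, as an engineer would, in place of code of your own. Each camera call takes 0.05 s, during which the arm holds its last target.

## Working session

There is one attempt and no reset: what is moved stays moved. The work goes in short steps, Python scripts to look and compute and a tool call to move; the robot and the scene stay as the last step left them, time stands still between calls to the robot, and variables do not carry over. Pictures are saved under pics/ and viewed, and the job is handed in when it is done.

Besides the shell and the picture viewer there is one more tool, called by a JSON object that holds its "fn" and its "kwargs". drive_tool: Moves the arm, as the interface text tells. Its arguments: {"type":"object","properties":{"deltas":{"type":"array"},"force":{"type":"number"}},"required":["deltas"]}

```bash
mkdir -p pics; cat > h.py <<'E'
import numpy as np, cv2
from plant import *
from scipy.spatial.transform import Rotation as Ro
def save(img,name): cv2.imwrite('pics/'+name,img[:,:,::-1])
def world(cam,u,v,d):
    p=camera_params(cam);K=np.array(p['camera_matrix']);R=np.array(p['R']);t=np.array(p['t'])
    c=np.array([(u-K[0,2])/K[0,0]*d,(v-K[1,2])/K[1,1]*d,d]); return R.T@(c-t)
E
python3 - <<'E'
from h import *
s=sense();print({k:np.round(v,3).tolist() for k,v in s.items()})
for c in ('side','top'):
    im,d=get_image(c);save(im,c+'1.png');np.savez('/tmp/'+c+'1.npz',im=im,d=d)
    for n in ('louvre','hung_centre','bin_centre','bin_throat','stand'):
        for r in pinpoint(c,n)[:3]: print(c,n,round(r['score'],2),np.round(r['location'],4))
for k in ('side','top'):
    p=camera_params(k);print(k,np.round(p['camera_matrix'],1).tolist(),np.round(-np.array(p['R']).T@p['t'],3),np.round(p['R'],2).tolist())
print(camera_params('wrist'))
E
```

```text
{'time': 0.0, 'q': [-1.477, 0.381, 1.298, 0.0, 1.464, -0.215], 'joint_velocities': [0.001, 0.001, -0.001, 0.001, -0.001, -0.001], 'joint_torque': [-0.001, -43.794, -22.455, 0.071, 0.035, -0.0], 'tcp_pos': [0.167, -0.524, 0.238], 'orientation': [2.923, 1.569, 1.661], 'ft_force': [0.053, 0.884, -0.535], 'ft_torque': [-0.031, -0.02, -0.0], 'grip_width': 0.088}
side louvre 0.61 [0.4853 0.2876 0.1792]
side hung_centre 0.8 [0.4836 0.2865 0.1792]
side hung_centre 0.38 [ 0.3864 -0.2627  0.001 ]
side bin_centre 0.89 [ 0.5065 -0.025   0.0311]
side bin_centre 0.66 [ 0.5509 -0.1525  0.0321]
side bin_centre 0.23 [0.486  0.2862 0.1795]
side bin_throat 0.93 [ 0.6094 -0.1606  0.0568]
side bin_throat 0.74 [0.5389 0.3502 0.0033]
side bin_throat 0.69 [0.5304 0.019  0.0571]
side stand 0.93 [0.5368 0.3497 0.0014]
side stand 0.2 [0.4853 0.2866 0.1794]
top hung_centre 0.64 [0.4865 0.2825 0.1791]
top bin_centre 0.88 [ 0.5085 -0.0269  0.0326]
top bin_centre 0.84 [ 0.5504 -0.1556  0.032 ]
top bin_centre 0.61 [ 0.2495 -0.2513  0.0288]
top bin_throat 0.93 [ 0.6061 -0.1667  0.0562]
top bin_throat 0.56 [0.5339 0.0219 0.0567]
side [[470.1, 0.0, 315.5], [0.0, 470.1, 240.7], [0.0, 0.0, 1.0]] [0.128 0.738 0.71 ] [[-0.9, -0.43, -0.0], [-0.24, 0.5, -0.83], [0.36, -0.75, -0.55]]
top [[565.6, 0.0, 318.5], [0.0, 565.6, 233.9], [0.0, 0.0, 1.0]] [ 0.361 -0.011  1.32 ] [[0.02, -1.0, 0.03], [-0.99, -0.03, -0.13], [0.13, -0.02, -0.99]]
{'camera_matrix': array([[371.64829954,   0.        , 322.1307272 ],
       [  0.        , 371.64829954, 232.62729516],
       [  0.        ,   0.        ,   1.        ]]), 'tool_from_camera': array([[-1.11604032e-03, -2.97685873e-01,  9.54663226e-01,
        -1.44895008e-01],
       [-1.60350947e-04, -9.54663755e-01, -2.97686225e-01,
         7.81146697e-02],
       [ 9.99999364e-01, -4.85310981e-04,  1.01770903e-03,
         3.69791164e-04],
       [ 0.00000000e+00,  0.00000000e+00,  0.00000000e+00,
         1.00000000e+00]])}
```

```bash
ls -la . pics
```

```text
.:
total 16
drwxr-xr-x  3 agent agent 4096 Dec  6 05:20 .
drwxr-xr-x 23 root  root  4096 Dec  6 05:20 ..
-rw-r--r--  1 agent agent  349 Dec  6 05:20 h.py
drwxr-xr-x  2 agent agent 4096 Dec  6 05:20 pics

pics:
total 940
drwxr-xr-x 2 agent agent   4096 Dec  6 05:20 .
drwxr-xr-x 3 agent agent   4096 Dec  6 05:20 ..
-rw-r--r-- 1 agent agent 452713 Dec  6 05:20 side1.png
-rw-r--r-- 1 agent agent 498442 Dec  6 05:20 top1.png
```

View pics/side1.png

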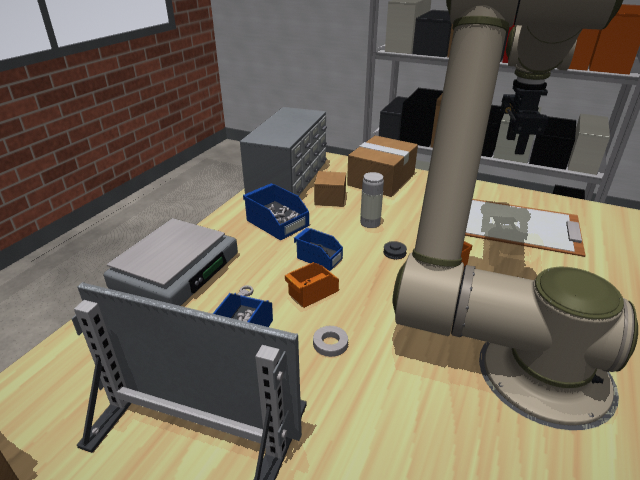

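View pics/top1.png

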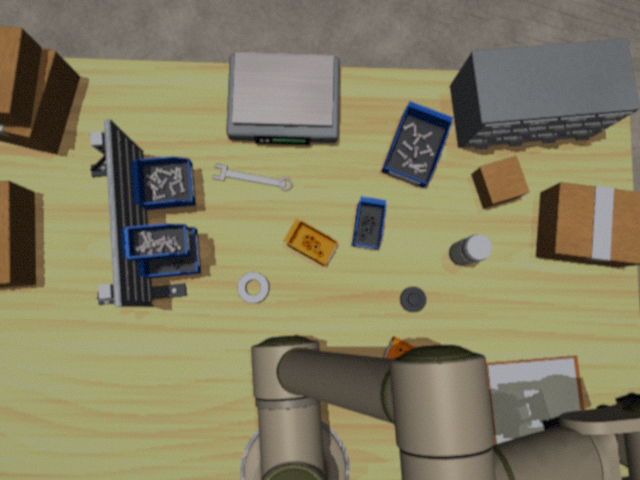

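Candidates for the bin: blue at top-view px (370,222), side px (318,248); orange look-alikes at top (310,243) and (400,348). The blue one fits. The blue bin at (155,240) is the one already hanging. I'll confirm with a crop and measure with depth.

```bash
cat > a.py <<'E'
from h import *
def cloud(cam,im,d):
    p=camera_params(cam);K=np.array(p['camera_matrix']);R=np.array(p['R']);t=np.array(p['t'])
    v,u=np.mgrid[0:480,0:640]; c=np.stack([(u-K[0,2])/K[0,0]*d,(v-K[1,2])/K[1,1]*d,d],-1)
    return (c-t)@R
if __name__=='__main__':
    z=np.load('/tmp/top1.npz');im,d=z['im'],z['d'];P=cloud('top',im,d)
    cr=lambda a,b,c,e,n:save(cv2.resize(im[b:e,a:c],None,fx=4,fy=4,interpolation=cv2.INTER_CUBIC),n)
    cr(330,180,430,270,'crop_bin.png');cr(90,110,220,310-60,'crop_rack.png')
    def line(m,name):
        Q=P[m]; c=Q.mean(0); print(name,m.sum(),np.round(Q.min(0),3),np.round(Q.max(0),3),np.round(np.median(Q,0),4))
    for u in range(105,200,4): print(u,np.round(P[150,u],3),np.round(P[240,u],3),np.round(P[280,u],3))
    # bin mask blue on bench
    hsv=cv2.cvtColor(im,cv2.COLOR_RGB2HSV)
    blue=(hsv[...,0]>100)&(hsv[...,0]<130)&(hsv[...,1]>120)
    b=np.zeros_like(blue);b[185:265,340:400]=1
    m=blue&b&(P[...,2]>0.045); line(m,'binrim')
    r=cv2.minAreaRect(P[m][:,:2].astype(np.float32));print(r)
    b=np.zeros_like(blue);b[215:270,110:210]=1
    m=blue&b&(P[...,2]>0.19); line(m,'hungrim');print(cv2.minAreaRect(P[m][:,:2].astype(np.float32)))
    S=np.load('/tmp/side1.npz');Q=cloud('side',S['im'],S['d'])
    for (u,v) in [(90,290),(150,303),(200,315),(250,327),(290,337)]:
        col=Q[v-12:v+14:2,u]; print(u,np.round(col,3).tolist())
E
python3 a.py
```

```text
105 [0.668 0.402 0.19 ] [ 0.505  0.456 -0.   ] [ 0.412  0.45  -0.002]
109 [0.653 0.374 0.246] [0.505 0.447 0.001] [ 0.413  0.441 -0.001]
113 [0.659 0.373 0.227] [0.478 0.353 0.25 ] [0.403 0.348 0.25 ]
117 [0.666 0.374 0.201] [0.479 0.346 0.248] [0.403 0.341 0.249]
121 [0.666 0.365 0.204] [0.483 0.35  0.214] [0.404 0.34  0.227]
125 [0.681 0.375 0.149] [0.483 0.342 0.213] [0.405 0.339 0.205]
129 [0.681 0.367 0.149] [0.484 0.336 0.206] [0.406 0.332 0.204]
133 [0.691 0.37  0.113] [0.488 0.339 0.174] [0.408 0.34  0.153]
137 [0.707 0.378 0.057] [0.488 0.332 0.17 ] [0.408 0.332 0.152]
141 [0.713 0.376 0.034] [0.488 0.323 0.172] [0.41  0.335 0.113]
145 [ 0.724  0.377 -0.002] [0.488 0.313 0.178] [0.411 0.331 0.098]
149 [0.723 0.367 0.001] [0.488 0.306 0.175] [0.412 0.333 0.057]
153 [ 0.724  0.359 -0.003] [0.488 0.296 0.182] [0.415 0.339 0.003]
157 [0.723 0.347 0.005] [0.488 0.288 0.181] [0.415 0.33  0.001]
161 [0.723 0.338 0.004] [0.489 0.282 0.176] [0.415 0.321 0.001]
165 [0.724 0.33  0.   ] [0.488 0.272 0.184] [0.416 0.312 0.002]
169 [0.724 0.32  0.002] [0.489 0.265 0.18 ] [ 0.416  0.303 -0
[... 1647 characters left out ...]
8, 0.359, 0.241], [0.499, 0.359, 0.237], [0.499, 0.36, 0.234], [0.499, 0.36, 0.23], [0.501, 0.359, 0.225]]
250 [[0.482, 0.26, 0.173], [0.453, 0.301, 0.215], [0.451, 0.303, 0.213], [0.451, 0.305, 0.211], [0.425, 0.34, 0.247], [0.423, 0.343, 0.247], [0.421, 0.346, 0.246], [0.418, 0.351, 0.248], [0.42, 0.348, 0.241], [0.419, 0.35, 0.239], [0.42, 0.349, 0.234], [0.421, 0.349, 0.23], [0.421, 0.349, 0.226]]
290 [[0.503, 0.094, -0.001], [0.5, 0.1, -0.0], [0.497, 0.106, -0.0], [0.493, 0.112, 0.001], [0.364, 0.334, 0.248], [0.363, 0.336, 0.247], [0.361, 0.339, 0.247], [0.359, 0.343, 0.247], [0.36, 0.341, 0.242], [0.36, 0.343, 0.239], [0.361, 0.341, 0.234], [0.361, 0.342, 0.23], [0.361, 0.341, 0.226]]
```

View crops.

View pics/crop_bin.png

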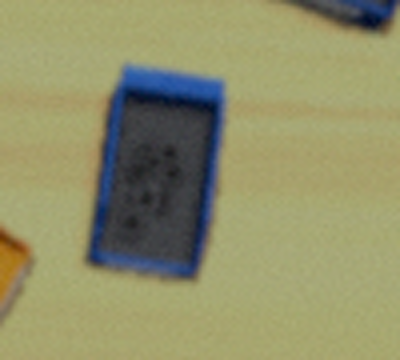

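View pics/crop_rack.png

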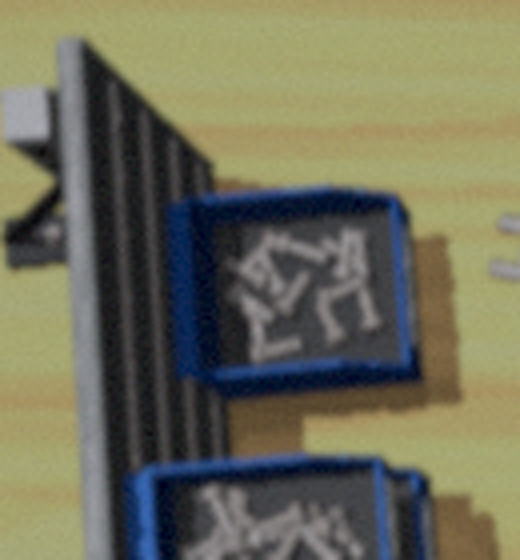

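```bash
python3 - <<'E'
from a import *
z=np.load('/tmp/top1.npz');im,d=z['im'],z['d'];P=cloud('top',im,d)
hsv=cv2.cvtColor(im,cv2.COLOR_RGB2HSV)
blue=(hsv[...,0]>100)&(hsv[...,0]<130)&(hsv[...,1]>120)&(d>0)
def q(a,b,c,e,lo,hi):
    B=np.zeros_like(blue);B[b:e,a:c]=1
    m=blue&B&(P[...,2]>lo)&(P[...,2]<hi);Q=P[m];r=cv2.minAreaRect(Q[:,:2].astype(np.float32));print(m.sum(),r);print(np.round(cv2.boxPoints(r),4).tolist())
q(340,185,400,265,.035,.08)
q(340,185,400,265,.052,.08)
q(110,215,210,270,.19,.24)
# line fit back edge of panel (side cam) & front edge (top cam)
S=np.load('/tmp/side1.npz');Q=cloud('side',S['im'],S['d'])
m=(Q[...,2]>.225)&(Q[...,2]<.236)&(Q[...,1]>.32)&(Q[...,1]<.42)&(Q[...,0]>.36)&(Q[...,0]<.66)
f=cv2.fitLine(Q[m][:,:2].astype(np.float32),cv2.DIST_HUBER,0,.01,.01).ravel();print('back',m.sum(),f,np.degrees(np.arctan(f[1]/f[0])))
m=(P[...,2]>.243)&(P[...,2]<.256)&(P[...,1]>.3)&(P[...,1]<.42)&(P[...,0]>.36)&(P[...,0]<.68)
f=cv2.fitLine(P[m][:,:2].astype(np.float32),cv2.DIST_HUBER,0,.01,.01).ravel();print('top',m.sum(),f,np.degrees(np.arctan(f[1]/f[0])))
T=P[m];n=np.array([-f[1],f[0]]);e=(T[:,:2]-f[2:])@n;print(np.percentile(e,[2,10,50,90,98]),np.median(T[:,2]))
a=(T[:,:2]@f[:2]);print(a.min(),a.max())
E
```

```text
315 ((0.5562705397605896, -0.15407399833202362), (0.06121191382408142, 0.10794161260128021), 82.56130981445312)
[[0.49880000948905945, -0.17739999294281006], [0.6057999730110168, -0.19140000641345978], [0.6136999726295471, -0.1307000070810318], [0.5066999793052673, -0.11670000106096268]]
201 ((0.5651735663414001, -0.15523642301559448), (0.06121191382408142, 0.08998443186283112), 82.56130981445312)
[[0.5166000127792358, -0.17980000376701355], [0.6057999730110168, -0.19140000641345978], [0.6136999726295471, -0.1307000070810318], [0.5245000123977661, -0.11909999698400497]]
572 ((0.4860740602016449, 0.2948836088180542), (0.06629902869462967, 0.11261723190546036), 7.5084967613220215)
[[0.44589999318122864, 0.3463999927043915], [0.46059998869895935, 0.23469999432563782], [0.5263000130653381, 0.2433999925851822], [0.5116000175476074, 0.35499998927116394]]
back 1299 [0.9950716  0.09915894 0.44559315 0.35433134] 5.690741
top 1143 [0.99213576 0.12516625 0.5166128  0.3566868 ] 7.1903567
[-6.15084753e-03 -5.09850553e-03  4.06994131e-05  5.11733799e-03
  6.33674022e-03] 0.2481093433841975
0.3993143212339116 0.7218157247992518
```

```bash
cat >> h.py <<'E'
def Rt(s=None):
    s=s or sense(); return Ro.from_euler('xyz',s['orientation']).as_matrix()
def ang(v): return np.degrees(np.arctan2(v[1],v[0]))
def plan(target, zang, s=None):
    """shift in tool axes (units 30mm) to bring TCP to target, and turn about tool x (units of 6deg) so tool z has angle zang"""
    s=s or sense();R=Rt(s);d=R.T@(np.array(target)-s['tcp_pos'])
    t=(ang(R[:,2])-zang+180)%360-180   # +turn about tool x(down) lowers world angle
    return np.round(d/.03,3),round(t/6,3)
E
python3 - <<'E'
from h import *
s=sense();R=Rt(s);print(np.round(R,3),ang(R[:,2]),np.degrees(s['q'][0]),np.degrees(s['q'][5]),s['time'])
E
```

```text
[[-0.     0.953  0.304]
 [ 0.     0.304 -0.953]
 [-1.    -0.    -0.   ]] -72.30682739769134 -84.64373099457899 -12.336844002533722 0.6
```

```bash
python3 - <<'E'
from h import *
print(plan([0.547,-0.184,0.19],-97.4))
E
```

```text
(array([ 1.625, 15.507, -6.948]), np.float64(4.182))
```

{"fn": "drive_tool", "kwargs": {"deltas": [[[0,0.8,-0.35],0,183],[[0.1,1,-0.45],0,183],[[0.1,1,-0.45],0,183],[[0.1,1,-0.45],0,183],[[0.1,1,-0.45],0,183]], "force": 25}}

```text
time: 1.02
tcp_pos: [0.2856, -0.4176, 0.2267]
orientation: [0.089, 1.571, -1.174]
ft_force: [0.4, -1.0, 0.0]
grip_width: 0.0569
```

{"fn": "drive_tool", "kwargs": {"deltas": [[[0.1,1,-0.45],0,183],[[0.1,1,-0.45],0,183],[[0.1,1,-0.45],0,183],[[0.1,1,-0.45],0,183],[[0.1,1,-0.45],0,183]]}}

```text
time: 1.43
tcp_pos: [0.4082, -0.3076, 0.2118]
orientation: [0.372, 1.571, -0.89]
ft_force: [0.6, -0.5, 0.1]
grip_width: 0.0255
```

{"fn": "drive_tool", "kwargs": {"deltas": [[[0.1,1,-0.45],0,183],[[0.1,1,-0.45],0,183],[[0.1,1,-0.45],0,183],[[0.1,1,-0.45],0,183],[[0.1,0.8,-0.35],0.6,183]]}}

```text
time: 1.85
tcp_pos: [0.5262, -0.2018, 0.1966]
orientation: [1.565, 1.57, 0.242]
ft_force: [-0.5, -0.7, -0.3]
grip_width: 0.0248
```

{"fn": "drive_tool", "kwargs": {"deltas": [[[0,0,0],0.9,183],[[0,0,0],0.9,183],[[0,0,0],0.9,183],[[0,0,0],0.88,183],[[0,0,0],0,183]]}}

```text
time: 2.27
tcp_pos: [0.5248, -0.2036, 0.1967]
orientation: [-2.041, 1.571, 2.539]
ft_force: [-0.5, 0.0, 0.1]
grip_width: 0.0249
```

```bash
python3 - <<'E'
from h import *
s=sense();print(s['time'],s['tcp_pos'],np.round(s['ft_force'],2),s['grip_width'],np.round(s['q'],2))
im,d=get_image('wrist');save(im,'w1.png');np.savez('/tmp/w1.npz',im=im,d=d,**{k:s[k] for k in('tcp_pos','orientation')})
print(plan([0.547,-0.184,0.15],-97.4,s))
for n in('bin_centre','bin_throat'):
  for r in pinpoint('wrist',n)[:3]: print(n,round(r['score'],2),np.round(r['location'],4))
E
```

```text
2.2667 [ 0.52476131 -0.20355729  0.19672966] [-0.51  0.02  0.08] 0.024896483348674454 [-0.58  0.44  1.33  0.    1.37  1.12]
(array([ 1.558,  0.649, -0.744]), np.float64(-0.027))
bin_centre 0.84 [ 0.2571 -0.2496  0.0311]
bin_centre 0.7 [ 0.5531 -0.1556  0.0349]
bin_centre 0.6 [ 0.5077 -0.0242  0.0289]
bin_throat 0.96 [ 0.6052 -0.1595  0.0561]
bin_throat 0.95 [0.5338 0.0199 0.0573]
```

View pics/w1.png

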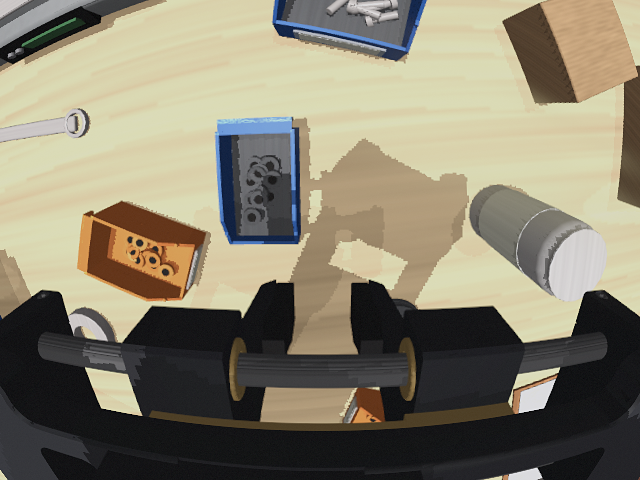

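The blue bin (217–300, 118–243) holds nuts on its floor and has its lip web at the top of the image (rows 118–135), so it is the right one. The orange one is at (145,255). Next, a finer pose from the wrist depth.

```bash
cat >> h.py <<'E'
def wcloud(d,tcp,ori):
    p=camera_params('wrist');K=p['camera_matrix'];T=p['tool_from_camera']
    v,u=np.mgrid[0:480,0:640].astype(float);x=u-K[0,2];y=v-K[1,2];r=np.hypot(x,y)+1e-9;th=r/K[0,0]
    k=np.tan(th)*d/r; c=np.stack([x*k,y*k,d],-1)
    t=c@T[:3,:3].T+T[:3,3]
    return t@Ro.from_euler('xyz',ori).as_matrix().T+tcp
E
python3 - <<'E'
from h import *
z=np.load('/tmp/w1.npz');im,d=z['im'],z['d'];P=wcloud(d,z['tcp_pos'],z['orientation'])
hsv=cv2.cvtColor(im,cv2.COLOR_RGB2HSV)
blue=(hsv[...,0]>100)&(hsv[...,0]<130)&(hsv[...,1]>90)&(d>0)
B=np.zeros_like(blue);B[110:255,205:310]=1
m=blue&B&(P[...,2]>.053)&(P[...,2]<.08);Q=P[m]
print(m.sum(),np.median(Q[:,2]));r=cv2.minAreaRect(Q[:,:2].astype(np.float32));print(r,np.round(cv2.boxPoints(r),4).tolist())
m=B.astype(bool)&(d>0)&(P[...,2]>.03)&blue;r=cv2.minAreaRect(P[m][:,:2].astype(np.float32));print(r)
c=np.array([.5516,-.1535]);ex=np.array([.9917,-.129]);ey=np.array([.129,.9917])
w=(Q[:,:2]-c)@np.stack([ex,ey]).T
print(np.percentile(w,[1,50,99],axis=0)); s=w[(w[:,0]>-15e-3)&(w[:,0]<.04)];print(np.percentile(s[s[:,1]<0,1],[2,50,98]),np.percentile(s[s[:,1]>0,1],[2,50,98]))
n=P[190:215,245:285,2];print('nuts z',np.percentile(n,[5,50,98]))
E
```

```text
1852 0.05873207827810521
((0.5678868293762207, -0.1571275293827057), (0.06242235004901886, 0.08916779607534409), 82.88578796386719) [[0.5198000073432922, -0.1826000064611435], [0.608299970626831, -0.19359999895095825], [0.6159999966621399, -0.13169999420642853], [0.5274999737739563, -0.12060000002384186]]
((0.5583047270774841, -0.15594111382961273), (0.06248101964592934, 0.10856349766254425), 82.71676635742188)
[[-0.02368649 -0.032639  ]
 [ 0.04947356 -0.00189551]
 [ 0.06080217  0.0291348 ]]
[-0.03273037 -0.03112334 -0.02936707] [0.02620256 0.02723345 0.02930919]
nuts z [0.0172361  0.02631972 0.03200693]
```

```bash
python3 - <<'E'
from h import *
print(plan([0.5486,-0.1853,0.037],-97.2))
E
```

```text
(array([ 5.326,  0.713, -0.708]), np.float64(-0.005))
```

{"fn": "drive_tool", "kwargs": {"deltas": [[[0.4,0.71,-0.7],0,183],[[0.8,0,0],0,183],[[0.8,0,0],0,183],[[0.6,0,0],0,183],[[0,0,0],0,183]]}}

```text
time: 2.83
tcp_pos: [0.5471, -0.1847, 0.1154]
orientation: [-1.967, 1.564, 2.619]
ft_force: [-0.2, 0.6, -0.9]
grip_width: 0.025
```

```bash
python3 - <<'E'
from h import *
s=sense();print(s['time'],s['tcp_pos'],np.round(s['ft_force'],2))
im,d=get_image('wrist');save(im,'w2.png')
print(plan([0.5486,-0.1853,0.037],-97.2,s))
E
```

```text
2.8333 [ 0.54711804 -0.18473389  0.11536574] [-0.22  0.61 -0.94]
(array([2.612, 0.067, 0.019]), np.float64(-0.012))
```

View pics/w2.png

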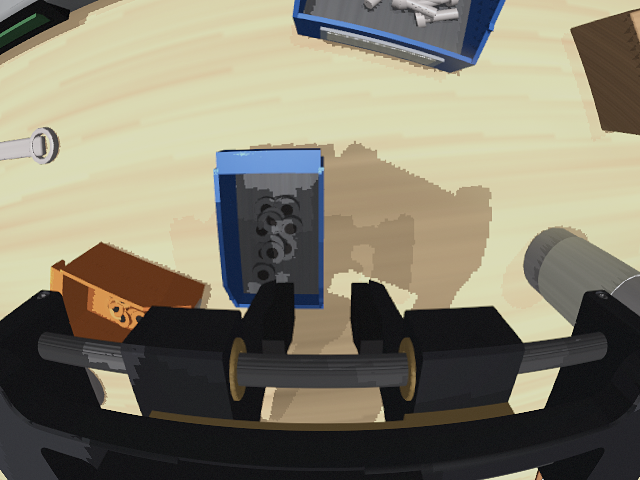

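The bin's right wall (col ~322) lines up between the fingers (294 and 350). I'll descend and grip.

{"fn": "drive_tool", "kwargs": {"deltas": [[[0.6,0.06,0],0,183],[[0.6,0,0],0,183],[[0.6,0,0],0,183],[[0.5,0,0],0,183],[[0.3,0,0],0,183]]}}

```text
time: 3.3
tcp_pos: [0.5506, -0.1861, 0.0408]
orientation: [1.137, 1.57, -0.562]
ft_force: [0.7, 0.3, 0.6]
grip_width: 0.0249
```

{"fn": "drive_tool", "kwargs": {"deltas": [[[0,0,0],0,183],[[0,0,0],0,255],[[0,0,0],0,255],[[0,0,0],0,255],[[0,0,0],0,255]], "force": 30}}

```text
time: 3.72
tcp_pos: [0.5508, -0.1857, 0.0419]
orientation: [1.521, 1.569, -0.178]
ft_force: [0.6, 1.4, 4.5]
grip_width: 0.0027
```

{"fn": "drive_tool", "kwargs": {"deltas": [[[0,0,0],0,255],[[0,0,0],0,255],[[0,0,0],0,255],[[0,0,0],0,255],[[0,0,0],0,255]]}}

```text
time: 4.13
tcp_pos: [0.5508, -0.1858, 0.0418]
orientation: [1.38, 1.569, -0.319]
ft_force: [-0.2, 1.8, 6.3]
grip_width: 0.0024
```

{"fn": "drive_tool", "kwargs": {"deltas": [[[-0.2,0,0],0,255],[[-0.4,0,0],0,255],[[-0.6,0,0],0,255],[[-0.6,0,0],0,255],[[0,0,0],0,255]]}}

```text
time: 4.55
tcp_pos: [0.5515, -0.1865, 0.0979]
orientation: [1.121, 1.565, -0.579]
ft_force: [-0.4, -1.3, -2.4]
grip_width: 0.0029
```

```bash
python3 - <<'E'
from h import *
s=sense();print(s['time'],s['tcp_pos'],np.round(s['ft_force'],2),s['grip_width'])
im,d=get_image('wrist');save(im,'w3.png');np.savez('/tmp/w3.npz',im=im,d=d,**{k:s[k] for k in('tcp_pos','orientation')})
E
```

```text
4.55 [ 0.55146617 -0.18654052  0.09792699] [-0.4  -1.26 -2.45] 0.002947005478528263
```

View pics/w3.png

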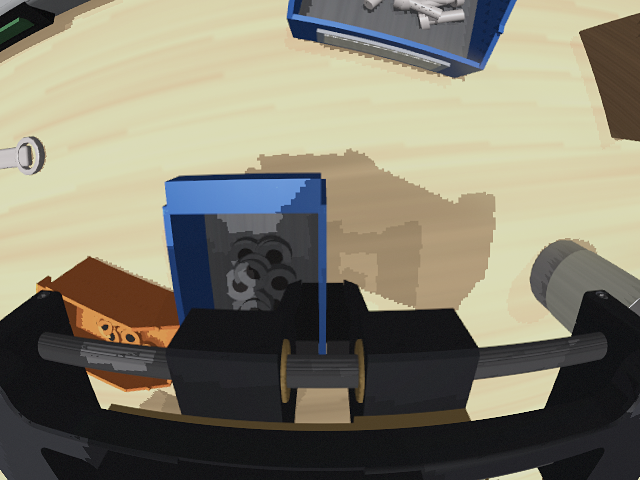

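Lifted: its weight reads about 2.4 N and the wall is between the fingers. I'll measure how the bin sits in the tool frame.

```bash
cat > binpose.py <<'E'
from h import *
def binpose(im,d):
    P=wcloud(d,np.zeros(3),[0,0,0]) # tool frame
    hsv=cv2.cvtColor(im,cv2.COLOR_RGB2HSV)
    blue=(hsv[...,0]>95)&(hsv[...,0]<130)&(hsv[...,1]>80)&(d>0)
    B=np.zeros_like(blue);B[150:345,150:345]=1
    m=blue&B&(P[...,0]<-0.008)&(P[...,0]>-0.04)
    Q=P[m]
    # web top
    W=Q[(Q[:,1]>.03)]
    print('n',len(Q),'web x(tool) med',np.median(W[:,0]),'y range',np.percentile(W[:,1],[1,50,99]),'z range',np.percentile(W[:,2],[1,99]))
    for lo,hi in((0.0,.01),(.01,.02),(.02,.03),(.03,.04),(.04,.05),(.05,.06),(.06,.07)):
        S=Q[(Q[:,1]>lo)&(Q[:,1]<hi)]
        if len(S)<5: continue
        L=S[S[:,2]<-.05];Rr=S[S[:,2]>-.015]
        print(lo,len(L),len(Rr),'left z',np.round(np.percentile(L[:,2],[2,50]),4) if len(L) else '', 'x',np.round(np.percentile(L[:,0],[5,50]),4) if len(L) else '','right z',np.round(np.percentile(Rr[:,2],[50,98]),4) if len(Rr) else '','x',np.round(np.percentile(Rr[:,0],[5,50]),4) if len(Rr) else '')
    A=np.c_[W[:,1:],np.ones(len(W))];c=np.linalg.lstsq(A,W[:,0],rcond=None)[0];print('plane x=ay+bz+c',c,'pitch,roll deg',np.degrees(c[:2]))
    r=cv2.minAreaRect(W[:,1:].astype(np.float32));print(r,cv2.boxPoints(r).round(4).tolist())
if __name__=='__main__':
    z=np.load('/tmp/w3.npz');binpose(z['im'],z['d'])
E
python3 binpose.py
```

```text
n 8423 web x(tool) med -0.016671617765206648 y range [0.03116056 0.05139586 0.05828676] z range [-0.05968719  0.00071479]
0.0 281 184 left z [-0.0605 -0.0578] x [-0.0174 -0.0158] right z [-0.      0.0015] x [-0.0185 -0.017 ]
0.01 320 192 left z [-0.0603 -0.0578] x [-0.0174 -0.0158] right z [-0.      0.0016] x [-0.0179 -0.0169]
0.02 339 198 left z [-0.0602 -0.0577] x [-0.0173 -0.0155] right z [-0.0004  0.0011] x [-0.0179 -0.0171]
0.03 367 214 left z [-0.0604 -0.0576] x [-0.0173 -0.0155] right z [-0.0004  0.0011] x [-0.0179 -0.0169]
0.04 466 696 left z [-0.0601 -0.0573] x [-0.0176 -0.0164] right z [-0.005   0.0011] x [-0.0179 -0.0169]
0.05 493 1065 left z [-0.0582 -0.0541] x [-0.0177 -0.0165] right z [-0.0077 -0.0007] x [-0.0178 -0.0168]
plane x=ay+bz+c [ 0.00334283 -0.01748606 -0.01693086] pitch,roll deg [ 0.19152993 -1.00187747]
((0.044284116476774216, -0.02978510595858097), (0.028560154139995575, 0.06179710477590561), 0.006252824328839779) [[0.029999999329447746, 0.0010999999940395355], [0.029999999329447746, -0.06069999933242798], [0.05860000103712082, -0.06069999933242798], [0.05860000103712082, 0.0010999999940395355]]
```

{"fn": "drive_tool", "kwargs": {"deltas": [[[-0.3,0,0],-0.5,255],[[-0.6,0,0],-1,255],[[-0.9,0,0],-1,255],[[-1,0,0],-1,255],[[-1,0,0],-1,255]]}}

```text
time: 5.02
tcp_pos: [0.5497, -0.1855, 0.2082]
orientation: [-2.387, 1.567, 2.673]
ft_force: [0.5, -0.7, -2.3]
grip_width: 0.0031
```

{"fn": "drive_tool", "kwargs": {"deltas": [[[-1,0,0],-1,255],[[-1,0,0],-1,255],[[-0.8,0,0],-1,255],[[-0.5,0,0],-1,255],[[-0.3,0,0],-1,255]]}}

```text
time: 5.43
tcp_pos: [0.5505, -0.186, 0.3175]
orientation: [0.053, 1.57, -0.647]
ft_force: [-0.1, -0.3, -3.1]
grip_width: 0.0028
```

{"fn": "drive_tool", "kwargs": {"deltas": [[[0,0,0],-1,255],[[0,0,0],-1,255],[[0,0,0],-1,255],[[0,0,0],-1,255],[[0,0,0],-1,255]]}}

```text
time: 5.85
tcp_pos: [0.5502, -0.1858, 0.315]
orientation: [2.826, 1.568, 2.65]
ft_force: [-0.7, -0.3, -2.1]
grip_width: 0.0028
```

{"fn": "drive_tool", "kwargs": {"deltas": [[[0,0,0],-1,255],[[0,0,0],-1,255],[[0,0,0],-0.6,255],[[0,0,0],-0.2,255],[[0,0,0],0,255]]}}

```text
time: 6.27
tcp_pos: [0.5502, -0.1858, 0.3155]
orientation: [2.521, 1.569, 2.633]
ft_force: [-0.3, 0.1, -2.9]
grip_width: 0.0023
```

```bash
python3 - <<'E'
from h import *
s=sense();print(s['time'],s['tcp_pos'],np.round(s['ft_force'],2),s['grip_width'])
print(ang(Rt(s)[:,2]),plan([0.5906,0.218,0.33],7.2,s))
E
```

```text
6.2667 [ 0.55024998 -0.1858294   0.31550946] [-0.32  0.11 -2.92] 0.00232209358602415
6.380625958639276 (array([-0.472, 13.229,  2.832]), np.float64(-0.137))
```

{"fn": "drive_tool", "kwargs": {"deltas": [[[0,0.4,0.1],-0.14,255],[[-0.1,0.8,0.2],0,255],[[-0.1,1,0.2],0,255],[[-0.1,1,0.2],0,255],[[-0.1,1,0.2],0,255]]}}

```text
time: 6.68
tcp_pos: [0.5612, -0.0553, 0.3286]
orientation: [2.246, 1.57, 2.371]
ft_force: [-0.0, -0.1, -2.8]
grip_width: 0.0031
```

{"fn": "drive_tool", "kwargs": {"deltas": [[[0,1,0.2],0,255],[[0,1,0.2],0,255],[[0,1,0.2],0,255],[[0,1,0.2],0,255],[[0,1,0.2],0,255]]}}

```text
time: 7.1
tcp_pos: [0.5717, 0.0976, 0.3286]
orientation: [2.352, 1.57, 2.478]
ft_force: [1.3, -0.2, -2.5]
grip_width: 0.003
```

{"fn": "drive_tool", "kwargs": {"deltas": [[[0,1,0.3],0,255],[[0,1,0.2],0,255],[[0,0.7,0.2],0,255],[[0,0.4,0.1],0,255],[[0,0,0],0,255]]}}

```text
time: 7.52
tcp_pos: [0.5839, 0.193, 0.3282]
orientation: [2.578, 1.57, 2.708]
ft_force: [-0.1, -0.6, -2.5]
grip_width: 0.0028
```

```bash
python3 - <<'E'
from h import *
s=sense();print(s['time'],s['tcp_pos'],np.round(s['ft_force'],2),s['grip_width'],ang(Rt(s)[:,2]))
im,d=get_image('wrist');save(im,'w4.png');np.savez('/tmp/w4.npz',im=im,d=d,**{k:s[k] for k in('tcp_pos','orientation')})
for n in('hung_centre','louvre'):
  for r in pinpoint('wrist',n)[:3]: print(n,round(r['score'],2),np.round(r['location'],4))
E
sed -i "s#/tmp/w3#/tmp/w4#" binpose.py; python3 binpose.py
```

```text
7.5167 [0.58387133 0.19301699 0.32816177] [-0.11 -0.55 -2.51] 0.0028287207249221152 7.400240320627563
hung_centre 0.7 [0.4871 0.2843 0.1801]
n 8488 web x(tool) med -0.016749120755520847 y range [0.03129159 0.04995226 0.05682353] z range [-0.05878353  0.00174441]
0.0 301 197 left z [-0.059  -0.0567] x [-0.0176 -0.0157] right z [0.0014 0.003 ] x [-0.0185 -0.0171]
0.01 325 189 left z [-0.0592 -0.0567] x [-0.0177 -0.0159] right z [0.001  0.0022] x [-0.0178 -0.0169]
0.02 354 199 left z [-0.0591 -0.0567] x [-0.0176 -0.0155] right z [0.0006 0.0021] x [-0.0179 -0.017 ]
0.03 396 208 left z [-0.0594 -0.0566] x [-0.0175 -0.0157] right z [0.0008 0.0021] x [-0.018 -0.017]
0.04 447 873 left z [-0.0592 -0.0559] x [-0.0176 -0.0166] right z [-0.0057  0.0021] x [-0.0179 -0.0169]
0.05 369 966 left z [-0.0573 -0.0536] x [-0.0177 -0.0167] right z [-0.0071  0.0002] x [-0.0178 -0.0168]
plane x=ay+bz+c [ 0.00762773 -0.01503748 -0.01713317] pitch,roll deg [ 0.43703665 -0.861584  ]
((0.043551087379455566, -0.028926650062203407), (0.062149640172719955, 0.026993919163942337), 89.88909912109375) [[0.029999999329447746, -0.05999999865889549], [0.05700000002980232, -0.05999999865889549], [0.057100001722574234, 0.002099999925121665], [0.03009999915957451, 0.002199999988079071]]
```

View pics/w4.png

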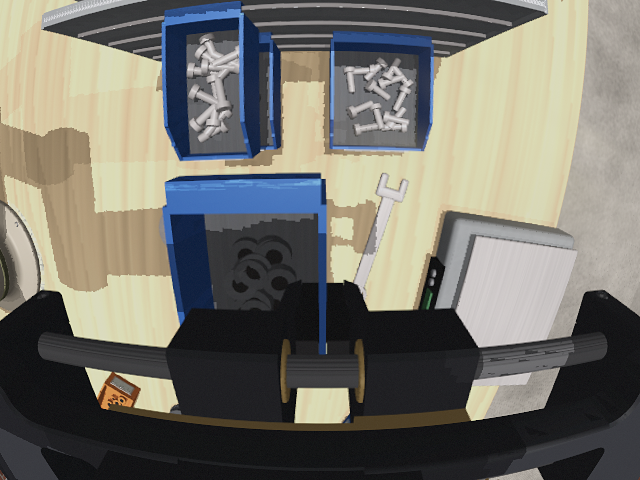

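Good view: the hung bin is at (163–250, 10–158), the held bin at (165–325, 178–310), and the louvres run along the top. I'll measure the hung bin's right side and the louvre direction in the same frame.

```bash
cat > hung.py <<'E'
from h import *
import sys
z=np.load(sys.argv[1]);im,d=z['im'],z['d'];u0,u1,v0,v1=map(int,sys.argv[2:6])
P=wcloud(d,np.zeros(3),[0,0,0]);W=wcloud(d,z['tcp_pos'],z['orientation'])
hsv=cv2.cvtColor(im,cv2.COLOR_RGB2HSV)
blue=(hsv[...,0]>95)&(hsv[...,0]<130)&(hsv[...,1]>80)&(d>0)
B=np.zeros_like(blue);B[v0:v1,u0:u1]=1
m=blue&B&(W[...,2]>.19)&(W[...,2]<.235);Q=P[m];V=W[m]
print(m.sum(),'z',np.percentile(V[:,2],[2,50,98]))
for lo in np.arange(.06,.19,.01):
    k=(Q[:,1]>lo)&(Q[:,1]<lo+.01)
    if k.sum()>10: print('%.2f'%lo,k.sum(),'tool z',np.round(np.percentile(Q[k,2],[1,99]),4),'wz',np.round(np.percentile(V[k,2],[5,50,95]),4))
r=cv2.minAreaRect(V[:,:2].astype(np.float32));print(r,cv2.boxPoints(r).round(4).tolist())
# grey panel points
g=(hsv[...,1]<60)&(d>0)&(W[...,2]>.2)&(W[...,2]<.26)&(W[...,1]>.3)&(np.arange(480)[:,None]<120)
print('panel pts',g.sum())
if g.sum()>50:
    for lo in np.arange(.34,.72,.02):
        k=g&(W[...,0]>lo)&(W[...,0]<lo+.02)
        if k.sum()>5: print('%.2f'%lo,k.sum(),'wy',np.round(np.percentile(W[k][:,1],[2,50,98]),4),'wz',np.round(np.percentile(W[k][:,2],[2,50,98]),3))
E
python3 hung.py /tmp/w4.npz 150 270 0 170
```

```text
4651 z [0.19083846 0.21004136 0.21572798]
0.06 166 tool z [-0.1155 -0.0539] wz [0.1908 0.1976 0.2031]
0.07 276 tool z [-0.1159 -0.0536] wz [0.1915 0.2035 0.211 ]
0.08 304 tool z [-0.1156 -0.0536] wz [0.1923 0.2066 0.2119]
0.09 326 tool z [-0.1158 -0.0535] wz [0.1922 0.2065 0.2123]
0.10 320 tool z [-0.1155 -0.0536] wz [0.1915 0.2066 0.2128]
0.11 325 tool z [-0.1161 -0.0536] wz [0.1917 0.2067 0.2132]
0.12 332 tool z [-0.1159 -0.0536] wz [0.1915 0.2071 0.2135]
0.13 334 tool z [-0.1157 -0.0536] wz [0.1918 0.2076 0.214 ]
0.14 326 tool z [-0.1155 -0.0534] wz [0.1923 0.2081 0.2145]
0.15 1305 tool z [-0.1151 -0.0537] wz [0.1931 0.2136 0.2155]
0.16 592 tool z [-0.114  -0.0558] wz [0.2108 0.2147 0.216 ]
((0.48055264353752136, 0.2923780381679535), (0.07338230311870575, 0.11319497972726822), 8.021422386169434) [[0.43630000948905945, 0.3433000147342682], [0.45210000872612, 0.23119999468326569], [0.5248000025749207, 0.24150000512599945], [0.5090000033378601, 0.35350000858306885]]
panel pts 8657
0.34 203 wy [0.329  0.3316 0.3416] wz [0.202 0.231 0.247]
0.36 735 wy [0.327  0.3348 0.3444] wz [0.202 0
[... 296 characters left out ...]
.228]
0.48 78 wy [0.3485 0.3496 0.3513] wz [0.21  0.214 0.219]
0.50 233 wy [0.3441 0.3468 0.3536] wz [0.201 0.208 0.213]
0.52 318 wy [0.3455 0.348  0.3558] wz [0.201 0.209 0.213]
0.54 284 wy [0.3481 0.3503 0.3585] wz [0.2   0.209 0.213]
0.56 299 wy [0.3507 0.3527 0.3609] wz [0.2   0.209 0.213]
0.58 296 wy [0.3532 0.3554 0.3636] wz [0.2   0.208 0.213]
0.60 349 wy [0.3557 0.3584 0.3662] wz [0.2   0.208 0.213]
0.62 410 wy [0.3581 0.362  0.3688] wz [0.2   0.21  0.216]
0.64 488 wy [0.3608 0.3691 0.3715] wz [0.201 0.211 0.226]
0.66 613 wy [0.3635 0.3719 0.374 ] wz [0.201 0.212 0.246]
0.68 729 wy [0.3661 0.3742 0.3769] wz [0.201 0.217 0.248]
0.70 724 wy [0.3686 0.3767 0.3825] wz [0.201 0.228 0.248]
```

{"fn": "drive_tool", "kwargs": {"deltas": [[[0,0,0.14],0.03,255],[[0,0.3,0.14],0,255],[[0.3,0.5,0],0,255],[[0.6,0.6,0],0,255],[[0,0,0],0,255]]}}

```text
time: 8.08
tcp_pos: [0.586, 0.2362, 0.2977]
orientation: [3.0, 1.565, 3.125]
ft_force: [-0.0, 0.1, -4.0]
grip_width: 0.0026
```

```bash
sed -i "s#/tmp/w4#/tmp/w5#" binpose.py;python3 - <<'E'
from h import *
s=sense();print(s['time'],s['tcp_pos'],np.round(s['ft_force'],2),s['grip_width'],ang(Rt(s)[:,2]))
im,d=get_image('wrist');save(im,'w5.png');np.savez('/tmp/w5.npz',im=im,d=d,**{k:s[k] for k in('tcp_pos','orientation')})
E
python3 binpose.py;python3 hung.py /tmp/w5.npz 140 270 0 178
```

```text
8.0833 [0.58598257 0.23618435 0.29768245] [-0.01  0.1  -3.99] 0.002644462912526979 7.202725915843982
n 8493 web x(tool) med -0.016732204802966555 y range [0.03121769 0.04996709 0.05681303] z range [-0.05877429  0.00174882]
0.0 304 194 left z [-0.0591 -0.0567] x [-0.0176 -0.0157] right z [0.0012 0.003 ] x [-0.0186 -0.017 ]
0.01 327 189 left z [-0.0594 -0.0567] x [-0.0177 -0.016 ] right z [0.0006 0.0022] x [-0.018 -0.017]
0.02 352 200 left z [-0.0592 -0.0566] x [-0.0175 -0.0157] right z [0.0008 0.0021] x [-0.0179 -0.017 ]
0.03 388 207 left z [-0.0593 -0.0566] x [-0.0175 -0.0157] right z [0.001  0.0021] x [-0.0178 -0.0169]
0.04 460 866 left z [-0.0593 -0.056 ] x [-0.0177 -0.0167] right z [-0.0057  0.0021] x [-0.0179 -0.0169]
0.05 369 969 left z [-0.0574 -0.0537] x [-0.0178 -0.0167] right z [-0.007   0.0003] x [-0.0178 -0.0167]
plane x=ay+bz+c [ 0.00846032 -0.01224505 -0.01708942] pitch,roll deg [ 0.48474048 -0.70158974]
((0.043524421751499176, -0.028879523277282715), (0.06207389757037163, 0.026970863342285156), 89.9288558959961) [[0.029999999329447746, -0.05990000069141388], [0.05700000
[... 1295 characters left out ...]
931 wy [0.3465 0.3509 0.3589] wz [0.21  0.246 0.248]
0.50 1231 wy [0.3444 0.3529 0.3613] wz [0.202 0.246 0.248]
0.52 1398 wy [0.3464 0.3552 0.3638] wz [0.201 0.246 0.248]
0.54 1457 wy [0.3487 0.3577 0.3662] wz [0.202 0.246 0.248]
0.56 1454 wy [0.3514 0.3602 0.3685] wz [0.202 0.246 0.248]
0.58 1485 wy [0.354  0.3628 0.3716] wz [0.202 0.246 0.248]
0.60 1439 wy [0.3565 0.3653 0.3742] wz [0.201 0.246 0.248]
0.62 1359 wy [0.3589 0.3678 0.3767] wz [0.201 0.246 0.248]
0.64 1251 wy [0.3614 0.3703 0.3791] wz [0.201 0.246 0.248]
0.66 2134 wy [0.3643 0.3801 0.4091] wz [0.202 0.231 0.248]
0.68 1763 wy [0.3668 0.3811 0.4102] wz [0.202 0.234 0.248]
0.70 848 wy [0.3691 0.3771 0.386 ] wz [0.201 0.244 0.248]
```

View pics/w5.png

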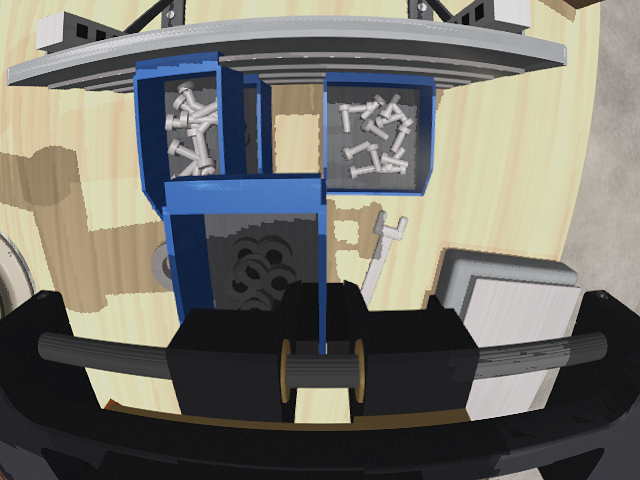

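Gap is about 0.5–1.5 mm by sight, so I'll add 1.8 mm before going alongside, then descend to just above the louvre edge.

{"fn": "drive_tool", "kwargs": {"deltas": [[[0.3,0,0.06],0,255],[[0.6,0,0],0,255],[[0.7,0,0],0,255],[[0.5,0,0],0,255],[[0.25,0,0],0,255]]}}

```text
time: 8.55
tcp_pos: [0.5889, 0.2328, 0.2291]
orientation: [-3.01, 1.568, -2.887]
ft_force: [-0.4, -0.4, -2.2]
grip_width: 0.0026
```

{"fn": "drive_tool", "kwargs": {"deltas": [[[0,0.2,0],0,255],[[0,0.4,0],0,255],[[0,0.4,0],0,255],[[0,0.3,0],0,255],[[0,0.1,0],0,255]]}}

```text
time: 8.97
tcp_pos: [0.5837, 0.2773, 0.2321]
orientation: [0.37, 1.569, 0.496]
ft_force: [-0.3, 0.1, -2.5]
grip_width: 0.0028
```

```bash
sed -i "s#/tmp/w5#/tmp/w6#" binpose.py;python3 - <<'E'
from h import *
s=sense();print(s['time'],s['tcp_pos'],np.round(s['ft_force'],2),s['grip_width'],ang(Rt(s)[:,2]))
im,d=get_image('wrist');save(im,'w6.png');np.savez('/tmp/w6.npz',im=im,d=d,**{k:s[k] for k in('tcp_pos','orientation')})
s=sense();print(s['tcp_pos'],np.round(s['ft_force'],2))
E
python3 binpose.py|tail -3;python3 hung.py /tmp/w6.npz 100 270 0 300|grep -v wy
```

```text
8.9667 [0.58371993 0.27731258 0.23206432] [-0.33  0.09 -2.48] 0.0027870150035594625 7.18796635896196
[0.58369053 0.27704131 0.231806  ] [-0.43 -0.25 -2.4 ]
0.05 371 980 left z [-0.0573 -0.0536] x [-0.0177 -0.0166] right z [-0.007   0.0003] x [-0.0178 -0.0168]
plane x=ay+bz+c [ 0.01102392 -0.01339881 -0.01725145] pitch,roll deg [ 0.63162385 -0.76769525]
((0.043577536940574646, -0.028681296855211258), (0.06232449784874916, 0.027050459757447243), 89.9463119506836) [[0.029999999329447746, -0.05979999899864197], [0.057100001722574234, -0.05990000069141388], [0.057100001722574234, 0.0024999999441206455], [0.03009999915957451, 0.0024999999441206455]]
6144 z [0.1907321  0.21398478 0.23332273]
0.06 567 tool z [-0.1243 -0.0644] wz [0.1912 0.2092 0.215 ]
0.07 1744 tool z [-0.1073 -0.0647] wz [0.2026 0.2146 0.2158]
0.08 301 tool z [-0.1065 -0.0667] wz [0.2055 0.2148 0.216 ]
((0.4898669421672821, 0.29420316219329834), (0.07093198597431183, 0.10729928314685822), 6.813222408294678) [[0.44830000400543213, 0.3433000147342682], [0.460999995470047, 0.23669999837875366], [0.5314000248908997, 0.2451000064611435], [0.5187000036239624, 0.3517000079154968]]
panel pts 23630
```

View pics/w6.png

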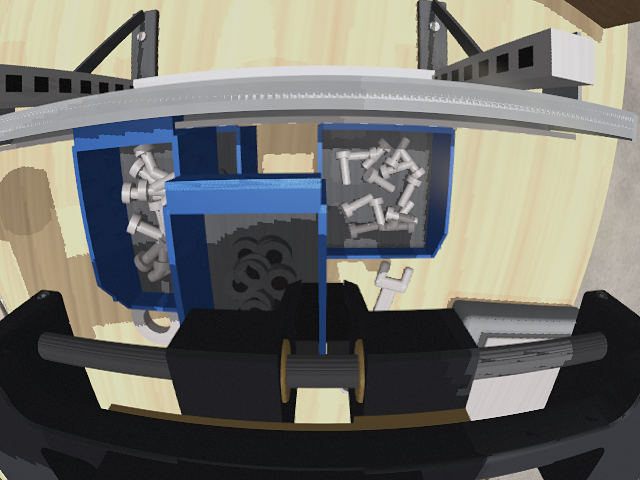

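{"fn": "drive_tool", "kwargs": {"deltas": [[[0.15,0.2,-0.05],0,255],[[0,0.25,0],0,255],[[0,0.15,0],0,255],[[0,0,0],0,255],[[0,0,0],0,255]]}}

```text
time: 9.43
tcp_pos: [0.5803, 0.2929, 0.2268]
orientation: [-0.412, 1.571, -0.288]
ft_force: [-0.2, -0.0, -2.5]
grip_width: 0.0026
```

```bash
cat > st.py <<'E'
from h import *
s=sense();R=Rt(s);f=R.T@s['ft_force']
e=np.array([-.1254,.992]);print(round(s['time'],2),np.round(s['tcp_pos'],4),'depth',round(float(e@s['tcp_pos'][:2]),4),'F tool',np.round(f,2),'tau',np.round(s['ft_torque'],2),'ang',round(ang(R[:,2]),2),'w',round(s['grip_width'],4))
E
python3 st.py
```

```text
9.43 [0.5803 0.2929 0.2268] depth 0.2178 F tool [ 2.54 -0.   -0.25] tau [-0.02 -0.13  0.04] ang 7.09 w 0.0026
```

{"fn": "drive_tool", "kwargs": {"deltas": [[[0,0.08,0],0,255],[[0,0.07,0],0,255],[[0,0.03,0],0,255],[[0,0.03,0],0,255],[[0,0.03,0],0,255]]}}

```text
time: 9.85
tcp_pos: [0.5795, 0.2999, 0.2268]
orientation: [-0.647, 1.571, -0.523]
ft_force: [0.1, 0.5, -1.6]
grip_width: 0.0027
```

{"fn": "drive_tool", "kwargs": {"deltas": [[[0,0.03,0],0,255],[[0,0.03,0],0,255],[[0,0,0],0,255],[[0,0,0],0,255],[[0,0,0],0,255]]}}

```text
time: 10.27
tcp_pos: [0.5792, 0.3017, 0.2267]
orientation: [-2.417, 1.571, -2.293]
ft_force: [0.4, -0.9, -2.7]
grip_width: 0.0029
```

```bash
python3 st.py
```

```text
10.27 [0.5792 0.3017 0.2267] depth 0.2266 F tool [ 2.68 -0.9   0.27] tau [-0.04 -0.18 -0.03] ang 7.07 w 0.0029
```

{"fn": "drive_tool", "kwargs": {"deltas": [[[0,0.02,0],0,255],[[0,0.02,0],0,255],[[0,0.02,0],0,255],[[0,0,0],0,255],[[0,0,0],0,255]]}}

```text
time: 10.68
tcp_pos: [0.579, 0.3035, 0.2268]
orientation: [-0.068, 1.571, 0.055]
ft_force: [0.8, -0.2, -2.6]
grip_width: 0.0029
```

```bash
python3 st.py
```

```text
10.68 [0.579  0.3035 0.2268] depth 0.2285 F tool [ 2.58 -0.25  0.73] tau [-0.1  -0.11  0.03] ang 7.08 w 0.0029
```

{"fn": "drive_tool", "kwargs": {"deltas": [[[0,0.02,0],0,255],[[0,0.02,0],0,255],[[0,0.02,0],0,255],[[0,0,0],0,255],[[0,0,0],0,255]]}}

```text
time: 11.1
tcp_pos: [0.579, 0.3042, 0.2268]
orientation: [-1.684, 1.569, -1.562]
ft_force: [1.1, -5.7, -2.4]
grip_width: 0.0033
```

```bash
python3 st.py
```

```text
11.1 [0.579  0.3042 0.2268] depth 0.2291 F tool [ 2.39 -5.74  0.42] tau [-0.9  -0.23  0.09] ang 7.02 w 0.0033
```

Face contact at depth 0.229 with 5.7 N. I'll ease off to a light press and slide down.

{"fn": "drive_tool", "kwargs": {"deltas": [[[0,-0.025,0],0,255],[[0.05,0,0],0,255],[[0.1,0,0],0,255],[[0.1,0,0],0,255],[[0.05,0,0],0,255]]}}

```text
time: 11.52
tcp_pos: [0.5788, 0.3041, 0.2171]
orientation: [-2.37, 1.57, -2.247]
ft_force: [0.5, -5.1, -2.0]
grip_width: 0.003
```

```bash
python3 st.py
```

```text
11.52 [0.5788 0.3041 0.2171] depth 0.2291 F tool [ 2.   -5.08 -0.14] tau [-0.8  -0.28  0.04] ang 7.06 w 0.003
```

{"fn": "drive_tool", "kwargs": {"deltas": [[[0,-0.02,0],0,255],[[0.06,0,0],0,255],[[0.06,0,0],0,255],[[0.06,0,0],0,255],[[0.06,0,0],0,255]]}}

```text
time: 11.93
tcp_pos: [0.5789, 0.3041, 0.2103]
orientation: [1.852, 1.571, 1.975]
ft_force: [0.2, -1.8, -2.1]
grip_width: 0.0026
```

```bash
python3 st.py
```

```text
11.93 [0.5789 0.3041 0.2103] depth 0.2291 F tool [ 2.14 -1.83 -0.04] tau [-0.28 -0.14  0.06] ang 7.08 w 0.0026
```

{"fn": "drive_tool", "kwargs": {"deltas": [[[0.04,0,0],0,255],[[0.04,0,0],0,255],[[0.04,0,0],0,255],[[0.04,0,0],0,255],[[0,0,0],0,255]]}}

```text
time: 12.35
tcp_pos: [0.5788, 0.3041, 0.2054]
orientation: [2.729, 1.57, 2.852]
ft_force: [0.1, -0.6, -2.4]
grip_width: 0.0026
```

```bash
python3 st.py
```

```text
12.35 [0.5788 0.3041 0.2054] depth 0.229 F tool [ 2.4  -0.66  0.04] tau [-0.12 -0.13 -0.02] ang 7.08 w 0.0026
```

{"fn": "drive_tool", "kwargs": {"deltas": [[[0.04,0,0],0,255],[[0.04,0,0],0,255],[[0.04,0,0],0,255],[[0.03,0,0],0,255],[[0,0,0],0,255]]}}

```text
time: 12.77
tcp_pos: [0.5789, 0.304, 0.2009]
orientation: [3.023, 1.57, -3.137]
ft_force: [-0.1, 0.8, -2.9]
grip_width: 0.0029
```

```bash
python3 st.py
```

```text
12.77 [0.5789 0.304  0.2009] depth 0.2289 F tool [ 2.88  0.78 -0.03] tau [-0.05 -0.15 -0.02] ang 7.07 w 0.0029
```

{"fn": "drive_tool", "kwargs": {"deltas": [[[0.03,0,0],0,255],[[0.03,0,0],0,255],[[0.02,0,0],0,255],[[0,0,0],0,255],[[0,0,0],0,255]]}}

```text
time: 13.18
tcp_pos: [0.579, 0.304, 0.1988]
orientation: [3.132, 1.571, -3.027]
ft_force: [0.3, -0.4, -3.4]
grip_width: 0.0028
```

```bash
python3 st.py
```

```text
13.18 [0.579  0.304  0.1988] depth 0.2289 F tool [ 3.37 -0.46  0.2 ] tau [ 0.06 -0.16  0.04] ang 7.07 w 0.0028
```

{"fn": "drive_tool", "kwargs": {"deltas": [[[0.02,0,0],0,255],[[0.02,0,0],0,255],[[0.02,0,0],0,255],[[0,0,0],0,255],[[0,0,0],0,255]]}}

```text
time: 13.6
tcp_pos: [0.5791, 0.304, 0.1975]
orientation: [0.386, 1.57, 0.509]
ft_force: [-0.3, 0.6, 1.6]
grip_width: 0.0027
```

```bash
python3 st.py
```

```text
13.6 [0.5791 0.304  0.1975] depth 0.229 F tool [-1.61  0.59 -0.21] tau [ 0.16 -0.04 -0.03] ang 7.07 w 0.0027
```

Web is on the edge: 4 N upward at TCP z=0.1975, about 27 mm lower than the face contact height. Checking the gap to the hung bin.

```bash
sed -i "s#/tmp/w6#/tmp/w7#" binpose.py;python3 - <<'E'
from h import *
s=sense()
im,d=get_image('wrist');save(im,'w7.png');np.savez('/tmp/w7.npz',im=im,d=d,**{k:s[k] for k in('tcp_pos','orientation')})
save(cv2.resize(im[120:330,60:360],None,fx=2.6,fy=2.6),'w7c.png')
E
python3 binpose.py;python3 hung.py /tmp/w7.npz 60 165 0 330|grep -v wy
```

```text
n 5157 web x(tool) med -0.016895329526226716 y range [0.03028979 0.04114601 0.04607047] z range [-0.06601749  0.00245707]
0.0 579 208 left z [-0.0665 -0.0588] x [-0.0177 -0.0149] right z [0.001 0.003] x [-0.0182 -0.0171]
0.01 641 180 left z [-0.0663 -0.0591] x [-0.0175 -0.015 ] right z [0.001  0.0022] x [-0.0181 -0.0172]
0.02 703 210 left z [-0.0665 -0.0591] x [-0.0177 -0.0155] right z [0.001  0.0025] x [-0.0181 -0.0172]
0.03 748 236 left z [-0.0662 -0.0591] x [-0.0178 -0.0159] right z [0.001  0.0025] x [-0.0182 -0.0172]
0.04 405 376 left z [-0.0649 -0.0582] x [-0.018  -0.0167] right z [-0.0029  0.0024] x [-0.0182 -0.0172]
plane x=ay+bz+c [-0.10211732 -0.03506428 -0.01325272] pitch,roll deg [-5.85089141 -2.00903524]
((0.038167424499988556, -0.03233838081359863), (0.06962984055280685, 0.016109945252537727), 89.75141143798828) [[0.029999999329447746, -0.06710000336170197], [0.04610000178217888, -0.06719999760389328], [0.04639999940991402, 0.002400000113993883], [0.030300000682473183, 0.0024999999441206455]]
4431 z [0.19072529 0.20694108 0.21526279]
((0.4872603714466095, 0.3024713695049286), (0.0664164274930954, 0.07245885580778122), 7.4361891746521) [[0.4496000111103058, 0.33410000801086426], [0.45899999141693115, 0.2621999979019165], [0.5249000191688538, 0.27079999446868896], [0.515500009059906, 0.3427000045776367]]
panel pts 2983
```

View pics/w7c.png

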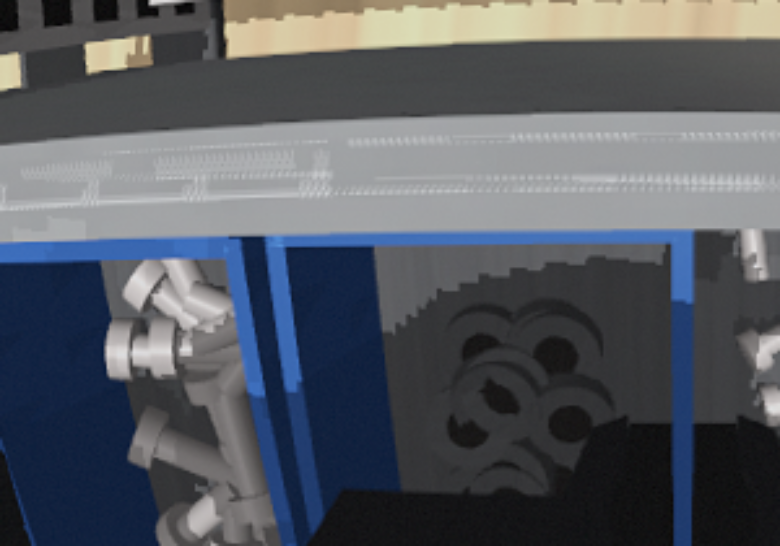

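```bash
cat > gap.py <<'E'
from h import *
import sys
z=np.load(sys.argv[1]);im,d=z['im'],z['d'];P=wcloud(d,np.zeros(3),[0,0,0])
for y0 in (.005,.015,.025,.035,.042):
    m=(abs(P[...,1]-y0)<.004)&(d>0)&(P[...,0]>-.022)&(P[...,0]<-.012)&(P[...,2]>-.14)&(P[...,2]<.01)
    Q=np.sort(P[m][:,2]); g=np.diff(Q); k=np.where(g>.0012)[0]
    print(y0,len(Q),[(round(Q[i]*1e3,1),round(Q[i+1]*1e3,1)) for i in k],round(Q[0]*1e3,1),round(Q[-1]*1e3,1))
E
python3 gap.py /tmp/w7.npz
```

```text
0.005 1031 [(np.float64(-121.3), np.float64(-67.2)), (np.float64(-62.9), np.float64(-59.9)), (np.float64(-55.7), np.float64(-8.2))] -126.0 9.9
0.015 679 [(np.float64(-121.4), np.float64(-67.1)), (np.float64(-63.1), np.float64(-59.6)), (np.float64(-55.9), np.float64(-13.8)), (np.float64(-13.8), np.float64(-0.5))] -126.4 2.2
0.025 771 [(np.float64(-121.3), np.float64(-67.3)), (np.float64(-62.9), np.float64(-60.1)), (np.float64(-55.7), np.float64(-0.5))] -126.5 2.5
0.035 846 [(np.float64(-121.2), np.float64(-67.1)), (np.float64(-63.0), np.float64(-60.1)), (np.float64(-55.8), np.float64(-0.4))] -126.6 2.5
0.042 2289 [(np.float64(-62.9), np.float64(-60.2))] -126.6 2.5
```

{"fn": "drive_tool", "kwargs": {"deltas": [[[-0.04,0,0],0,255],[[0,0,-0.03],0,255],[[0,0,-0.03],0,255],[[0,0,-0.025],0,255],[[0,0,0],0,255]]}}

```text
time: 14.07
tcp_pos: [0.5762, 0.3036, 0.198]
orientation: [-2.884, 1.57, -2.76]
ft_force: [0.9, -0.5, -3.0]
grip_width: 0.003
```

```bash
python3 - <<'E'
from h import *
s=sense()
im,d=get_image('wrist');save(im,'w8.png');np.savez('/tmp/w8.npz',im=im,d=d,**{k:s[k] for k in('tcp_pos','orientation')})
E
python3 st.py; python3 gap.py /tmp/w8.npz
```

```text
14.12 [0.5763 0.3036 0.1981] depth 0.2289 F tool [ 2.61 -0.54  0.16] tau [-0.06 -0.17  0.02] ang 7.08 w 0.0029
0.005 973 [(np.float64(-118.8), np.float64(-64.2)), (np.float64(-55.7), np.float64(-8.5))] -123.9 9.9
0.015 621 [(np.float64(-118.4), np.float64(-64.3)), (np.float64(-55.8), np.float64(-0.5))] -123.7 2.2
0.025 684 [(np.float64(-118.7), np.float64(-64.2)), (np.float64(-56.0), np.float64(-0.5))] -123.2 2.5
0.035 773 [(np.float64(-118.5), np.float64(-64.0)), (np.float64(-55.7), np.float64(-0.4))] -124.1 2.5
0.042 2256 [] -124.0 2.5
```

{"fn": "drive_tool", "kwargs": {"deltas": [[[0.02,0,0],0,255],[[0.02,0,0],0,255],[[0.01,0,0],0,255],[[0,0,0],0,255],[[0,0,0],0,255]]}}

```text
time: 14.53
tcp_pos: [0.5766, 0.3037, 0.1973]
orientation: [0.37, 1.57, 0.494]
ft_force: [-1.4, -0.4, 3.7]
grip_width: 0.0027
```

```bash
python3 st.py
```

```text
14.53 [0.5766 0.3037 0.1973] depth 0.229 F tool [-3.67 -0.19 -1.42] tau [0.2  0.08 0.08] ang 7.07 w 0.0027
```

{"fn": "drive_tool", "kwargs": {"deltas": [[[-0.02,0,0],0,255],[[0,0,0],0,235],[[0,0,0],0,225],[[0,0,0],0,215],[[0,0,0],0,205]]}}

```text
time: 14.95
tcp_pos: [0.5764, 0.3035, 0.1971]
orientation: [-2.751, 1.57, -2.628]
ft_force: [-0.5, 0.2, -0.7]
grip_width: 0.0166
```

```bash
python3 - <<'E'
from h import *
s=sense()
im,d=get_image('wrist');save(im,'w9.png');np.savez('/tmp/w9.npz',im=im,d=d,**{k:s[k] for k in('tcp_pos','orientation')})
E
python3 st.py; python3 gap.py /tmp/w9.npz
```

```text
15.0 [0.5764 0.3036 0.1972] depth 0.2289 F tool [-0.33  0.44  0.14] tau [-0.05 -0.12 -0.  ] ang 7.07 w 0.0171
0.005 795 [(np.float64(-118.9), np.float64(-64.2)), (np.float64(-55.6), np.float64(-15.8)), (np.float64(-7.4), np.float64(-0.2)), (np.float64(2.6), np.float64(9.5))] -123.5 10.0
0.015 659 [(np.float64(-118.8), np.float64(-64.3)), (np.float64(-55.5), np.float64(-20.1)), (np.float64(-19.4), np.float64(-0.2))] -124.3 2.6
0.025 750 [(np.float64(-118.5), np.float64(-64.6)), (np.float64(-55.2), np.float64(-0.1))] -123.2 2.5
0.035 804 [(np.float64(-118.6), np.float64(-64.6)), (np.float64(-55.6), np.float64(-0.1))] -123.7 2.5
0.042 2877 [] -123.8 2.5
```

View pics/w9.png

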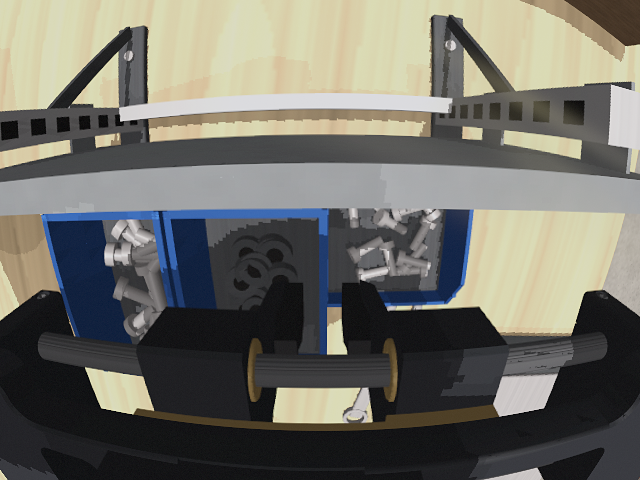

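Released; the bin hangs beside the other. I'll rise straight out and back off to check.

{"fn": "drive_tool", "kwargs": {"deltas": [[[-0.1,0,0],0,205],[[-0.3,0,0],0,205],[[-0.6,0,0],0,205],[[-0.8,0,0],0,205],[[-0.8,0,0],0,205]]}}

```text
time: 15.42
tcp_pos: [0.5762, 0.3035, 0.2769]
orientation: [-2.841, 1.571, -2.717]
ft_force: [1.5, -0.1, 0.2]
grip_width: 0.0169
```

{"fn": "drive_tool", "kwargs": {"deltas": [[[-0.4,-0.6,0],0,205],[[0,-1,0],0,205],[[0,-1,0],0,205],[[0,-0.4,0],0,205],[[0,0,0],0,205]]}}

```text
time: 15.83
tcp_pos: [0.588, 0.2122, 0.2882]
orientation: [-0.26, 1.57, -0.14]
ft_force: [-0.3, -0.5, -0.1]
grip_width: 0.0171
```

```bash
python3 st.py; python3 - <<'E'
from h import *
s=sense()
im,d=get_image('wrist');save(im,'w10.png');np.savez('/tmp/w10.npz',im=im,d=d,**{k:s[k] for k in('tcp_pos','orientation')})
for n in('hung_centre','bin_centre','bin_throat','louvre'):
  for r in pinpoint('wrist',n)[:3]: print(n,round(r['score'],2),np.round(r['location'],4))
im,d=get_image('top');save(im,'top2.png')
im,d=get_image('side');save(im,'side2.png')
E
```

```text
15.83 [0.588  0.2122 0.2882] depth 0.1367 F tool [ 0.15 -0.45 -0.37] tau [-0.03 -0.06  0.01] ang 6.89 w 0.0171
hung_centre 0.86 [0.4884 0.2839 0.1792]
bin_centre 0.69 [0.5495 0.2973 0.1882]
bin_throat 0.93 [0.5397 0.3513 0.2138]
bin_throat 0.66 [0.5454 0.2992 0.1855]
```

View pics/w10.png

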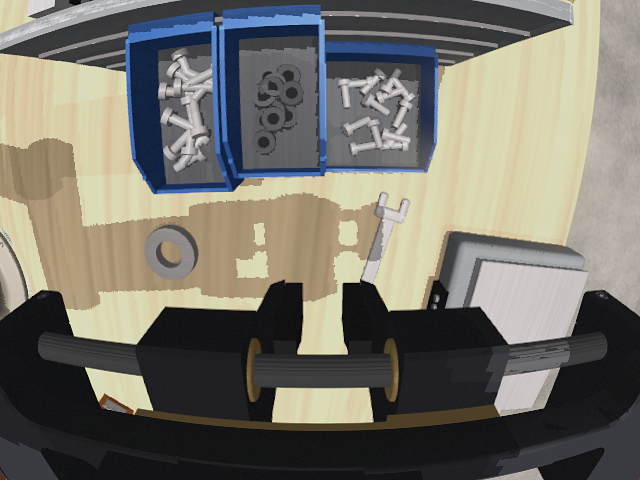

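View pics/side2.png

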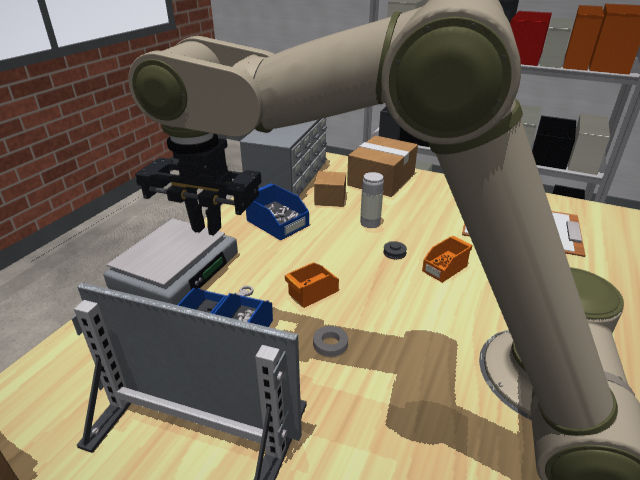

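Bin at (222–323, 10–178) sits beside the hung bin at (128–240, 18–190), parallel to it. Now for numbers on the gap, droop and squareness.

```bash
python3 - <<'E'
from h import *
z=np.load('/tmp/w10.npz');im,d=z['im'],z['d'];P=wcloud(d,z['tcp_pos'],z['orientation'])
a=np.radians(7.15);ey=np.array([np.cos(a),np.sin(a)]);ex=np.array([-np.sin(a),np.cos(a)])
L=P[...,:2]@ey;D=P[...,:2]@ex;H=P[...,2]
hsv=cv2.cvtColor(im,cv2.COLOR_RGB2HSV);blue=(hsv[...,0]>95)&(hsv[...,0]<130)&(hsv[...,1]>80)&(d>0)&(np.arange(480)[:,None]<200)
o=np.array([.4855,.2855])@ey
print('depth',np.percentile(D[blue&(H>.2)],[1,99]))
for D0 in np.arange(.19,.29,.01):
    m=blue&(abs(D-D0)<.004)&(H>.205)&(H<.225)
    Q=np.sort(L[m]-o)
    if len(Q)<20: continue
    k=np.where(np.diff(Q)>.0012)[0]
    hh=H[m];l=L[m]-o
    A=lambda lo,hi:np.round(np.percentile(hh[(l>lo)&(l<hi)],98),4) if ((l>lo)&(l<hi)).sum()>3 else None
    print(round(D0,3),[(round(Q[i]*1e3,1),round(Q[i+1]*1e3,1)) for i in k],np.round(Q[[0,-1]]*1e3,1),'rim z hung L,R,bin L,R',A(-.034,-.028),A(.026,.031),A(.0325,.037),A(.09,.097))
c=lambda im:cv2.resize(im[0:200,110:340],None,fx=3,fy=3)
save(c(im),'w10c.png')
E
```

```text
depth [0.19055881 0.28437058]
0.19 [(np.float64(-26.8), np.float64(28.9))] [-30.1  32. ] rim z hung L,R,bin L,R 0.2086 0.2088 None None
0.2 [(np.float64(-26.5), np.float64(28.5)), (np.float64(37.0), np.float64(92.2))] [-30.7  95.2] rim z hung L,R,bin L,R 0.2122 0.212 0.2116 0.2108
0.21 [(np.float64(-26.7), np.float64(28.5)), (np.float64(32.1), np.float64(33.4)), (np.float64(36.7), np.float64(92.2))] [-30.5  95.2] rim z hung L,R,bin L,R 0.2119 0.2125 0.2121 0.2123
0.22 [(np.float64(-26.3), np.float64(28.1)), (np.float64(36.7), np.float64(92.3))] [-31.1  95.2] rim z hung L,R,bin L,R 0.2127 0.2132 0.2131 0.213
0.23 [(np.float64(-26.1), np.float64(28.3)), (np.float64(36.9), np.float64(92.3))] [-30.6  95.3] rim z hung L,R,bin L,R 0.2138 0.2134 0.2132 0.2133
0.24 [(np.float64(-26.5), np.float64(28.2)), (np.float64(36.9), np.float64(92.4))] [-30.6  95.3] rim z hung L,R,bin L,R 0.2135 0.2143 0.2139 0.2139
0.25 [(np.float64(-26.6), np.float64(28.5)), (np.float64(36.9), np.float64(92.4))] [-31.2  95.4] rim z hung L,R,bin L,R 0.2143 0.2147 0.2145 0.2145
0.26 [(np.float64(-26.4), np.float64(28.1)), (np.float64(36.7), np.float64(92.5))] [-30.8  95.4] rim z hung L,R,bin L,R 0.2154 0.2153 0.2149 0.215
0.27 [] [-30.7  95.4] rim z hung L,R,bin L,R 0.2154 0.2159 0.2152 0.2158
0.28 [(np.float64(30.0), np.float64(33.3))] [-30.1  93.2] rim z hung L,R,bin L,R 0.2151 0.2158 0.2162 0.2162
```

View pics/w10c.png

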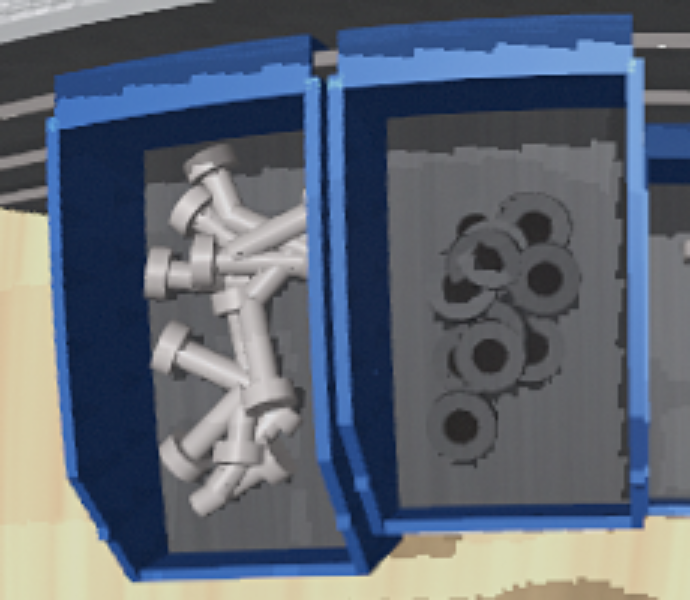

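Centre spacing is 63.7 mm by two edge pairs, a gap of about 1.7 mm. Both rims are at the same height with about 3° droop, square, and the hung bin has not moved. Handing in.

```bash
python3 -c "
from plant import *
print(sense()['time']);print(sign_off())"
```

```text
16.1833
the job is handed in; nothing more can be done
None
```

The blue bin of nuts now hangs home on the top louvre, on the roomier side of the bin already there. I handed the job in at 16.2 s of the 72 s allowed; the hand-in gives no verdict.

I gripped the bin by its outer side wall, touched the lip to the panel face and eased off. Then I slid it down the face until the web sat on the louvre's edge, closed the gap, let go and backed away.

**Last checks:**
- **Force:** pressing on the panel face showed at most about 6 N at the readings I took, and about 6 N downward when seating, against the 25 N limit.
- **Gap:** the centre spacing came out at 63.65 mm and 63.75 mm from two pairs of edges, a gap of about 1.7 mm against the 3.5 mm allowed.
- **Home and square:** both rims lie at the same height (about 216 mm at the back). The new bin droops about 3° and stands parallel to the louvre.
- **Hanging bin:** it showed no shift larger than the measuring noise of about 1 mm, apart from the one point noted below.
- **Bystanders:** the arm did not go near any of them, and the last pictures showed nothing amiss; I did not measure them again.

**Where checks disagreed:**
- While I was lowering the bin, successive gap measurements differed by 1 to 2 mm. I corrected for this once the lip was in the louvre.
- `pinpoint` put the hanging bin about 1–4 mm from its earlier readings, which is within its stated accuracy. It did not report the louvre point in the wrist pictures.

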